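# Sort the reagent droppers and marker into their bays

### The arm

A 6-joint arm with a two-finger parallel gripper is mounted at the origin on a cart in front of the work surface, level with it; the furniture and walls round the work are solid. World frame = base frame: x ahead of the robot, y to its left, z up, the work surface at z = 0. Lengths are in m, angles in rad, forces in N, time in s.
With the tool pointing down it reaches from about 0.35 to 0.775 m from the base axis. Payload 7.3 kg.
Tool frame: the origin (TCP) lies at the very end of the fingers, on their centre line; the grasp point (between the pads) lies 19 mm behind it (robot.tcp_to_grasp is the z of the grasp point in the tool frame, in m); z points along the fingers, y is the line along which they close (so a half turn about z gives the same grasp; the last joint's range is limited). The gripper opens to 92 mm and grips with 3 to 60 N. Pads are 19 mm wide; open, the fingers measure 130 mm over their backs; the gripper's body (75 mm by 190 mm) begins 47 mm behind the grasp point.
Start: joints at [1.137, 0.342, 1.524, -0, 1.275, -0.146], TCP at [0.149, 0.503, 0.227] pointing down, gripper open.
Joint ranges: [-2.53, 2.53], [-0.77, 2.02], [0.04, 2.7], [-1, 4.14], [0.28, 2.66], [-3.11, 3.11]. Speed limits (rad/s): [2.57, 2.57, 3.14, 3.14, 3.14, 3.14].

### API

Orientations are given as [roll, pitch, yaw] about the fixed x, y, z axes, in that order (R = Rz(yaw) Ry(pitch) Rx(roll)).
In Python, from cell import monitor, read_camera, get_calibration, job, robot gives the robot as it stands. The module is installed in compiled form; this text tells all that it offers.
- The arm moves only by the tool send_rows, never from a script. Its argument "targets" is a list of rows, each an object with "translation": the shift along the tool's x, y, z in cm, a list of three; "spin": the turn about the tool's z in degrees; "jaw": the opening, from 0 (shut) to 1 (fully open). A call has exactly 5 rows; each row is the pose to reach, as a shift and turn from the pose commanded when the call began, along the tool's axes at that moment; what a row does not reach only later rows make up. A row lasts 1/10 s, in which the tool goes at most 50 mm and 8.59 degrees, less where a joint would pass 70% of its speed; a pose out of reach is approached as far as the arm can. A call with a gripper value outside its range is refused whole. The fingers move at their own pace and stop on an object; "force" is the grip in N (left out, the last holds). Time passes only in rows, so rows that repeat a pose let the fingers close, or fill a call up. It gives the time, the measured TCP pose, the force, the opening and the grip force at its end, in the units of the state.
- monitor.observe(): the state, without advancing time (a new reading comes with each control period).
- read_camera(name): name is "side" or "top"; returns (picture, depth): 480x640x3 uint8, red, green, blue; 480x640 float32, m along the optical axis (not along the pixel's ray), 0 where there is no reading.
- get_calibration(name): a dict with "intrinsics" (3x3 intrinsics, pixels), "origin" and "orientation" of the camera in the world. Camera axes: x right, y up, looking along -z (the intrinsics and any distortion apply to the point x, -y, -z); pixel columns grow to the right and rows downward; lengths in m; the calibration is good to about 2 mm. A picture is of the moment at which its call begins. get_calibration takes no time and is no camera call.
- job.hand_in(): hands the job in; it is judged then, once.
The state is a dict: "time": time; "qpos": joint angles; "qvel": joint speeds; "joint_efforts": joint torques, N m; "tool_pos": TCP position; "tool_rot": TCP orientation; "contact_force": force on the tool from outside, world axes, zero at the start; "torque": the same for the moment, N m; "opening": finger opening in m; "grip_force": force on a finger pad.
Only numpy, scipy, OpenCV 4.12 (cv2) and the standard library are available. Lean on these libraries where they do the work, as an engineer would, in place of code of your own. Each camera call takes 0.05 s, during which the arm holds its last target. There are 200 camera calls.

### The job

Put the bench back in order: stand the blue, the yellow and the red collared dropper bottle each upright on the floor of the bay of its own colour, and lay the red marker flat inside the white pen tray, lengthwise. Keep the bottles upright all the while, and leave the white-capped bottle and the tape roll where they are.

Things in the scene. Friction and masses are not known exactly. Their poses are not given: they have to be found in the camera images.
- blue_bottle: Dropper bottle with a blue collar, standing upright on the worktop: round body 24 mm in diameter up to 67 mm, a collar of 24 mm from 59 to 75 mm, above it a slimmer dropper cap of 15 mm; 99 mm tall in all, about 25 g. Hard plastic. Origin at the centre of its underside, z up along the bottle. Belongs in the blue bay.
- yellow_bottle: Dropper bottle with a yellow collar, standing upright on the worktop: round body 24 mm in diameter up to 67 mm, a collar of 24 mm from 59 to 75 mm, above it a slimmer dropper cap of 15 mm; 99 mm tall in all, about 25 g. Hard plastic. Origin at the centre of its underside, z up along the bottle. Belongs in the yellow bay.
- red_bottle: Dropper bottle with a red collar, standing upright on the worktop: round body 24 mm in diameter up to 67 mm, a collar of 24 mm from 59 to 75 mm, above it a slimmer dropper cap of 15 mm; 99 mm tall in all, about 25 g. Hard plastic. Origin at the centre of its underside, z up along the bottle. Belongs in the red bay.
- red_marker: Felt marker with dark barrel and red ends, lying flat on the worktop: 124 mm long along its x axis, round barrel 12 mm thick from x = -56 to +28 mm and square cap 12 to 13 mm thick from +28 to +62 mm; about 20 g. Origin at mid-length on its underside, z up. Belongs in the pen tray.
- blue_bay_floor (a point): Centre of the inner floor of the blue bay, a square open-topped plastic cup fixed to the worktop, all blue: inside 48 x 48 mm, outside 56 x 56 mm (68 x 68 mm at its 5 mm foot plate), rim 26 mm and floor 5 mm above the worktop, 4 mm walls, white paper label on the side facing its -x. This point lies on the floor, z up, x and y along the walls.
- yellow_bay_floor (a point): Centre of the inner floor of the yellow bay, a square open-topped plastic cup fixed to the worktop, all yellow: inside 48 x 48 mm, outside 56 x 56 mm (68 x 68 mm at its 5 mm foot plate), rim 26 mm and floor 5 mm above the worktop, 4 mm walls, white paper label on the side facing its -x. This point lies on the floor, z up, x and y along the walls.
- red_bay_floor (a point): Centre of the inner floor of the red bay, a square open-topped plastic cup fixed to the worktop, all red: inside 48 x 48 mm, outside 56 x 56 mm (68 x 68 mm at its 5 mm foot plate), rim 26 mm and floor 5 mm above the worktop, 4 mm walls, white paper label on the side facing its -x. This point lies on the floor, z up, x and y along the walls.
- pen_tray_floor (a point): Centre of the inner floor of the white pen tray, a shallow open tray fixed to the worktop: inside 150 mm along x and 90 mm along y, outside 158 x 98 mm, floor 4 mm and rim 14 mm above the worktop (end lips to 16 mm). This point lies on the floor, z up, x along the tray's length.
- white_bottle: Dropper bottle with a broad white cap and a purple band, no coloured collar, standing upright on the worktop: round body 24 mm in diameter, cap 26 mm, 78 mm tall, about 25 g. Origin at the centre of its underside, z up along the bottle. It has no bay and stays where it stands.
- tape: Roll of cream masking tape lying flat, 60 mm in diameter, 19 mm high; origin at the centre of its underside. It stays where it lies.
Mind the look-alikes: they are no part of the job. Of the things that look like the part that bears blue_bay_floor, take the one that is farthest to the robot's left at the start.

How it is judged:
At the end, for the whole second after the job is handed in: Each coloured bottle stands upright (0.1 rad) in the bay of its colour, within 18 mm of the centre; the marker lies flat wholly inside the pen tray, within 0.7 rad of its length; the white bottle is upright, it and the tape within 30 mm of their starts; all at rest (horizontal distance between blue_bottle and blue_bay_floor below 0.018 m and z of blue_bottle in the frame of blue_bay_floor between -0.004 and 0.006 m and angle between each of blue_bottle, yellow_bottle, red_bottle, white_bottle's own z axis and vertical below 0.1 rad and linear speed of each of blue_bottle, yellow_bottle, red_bottle, red_marker below 0.02 m/s and horizontal distance between yellow_bottle and yellow_bay_floor below 0.018 m and z of yellow_bottle in the frame of yellow_bay_floor between -0.004 and 0.006 m and horizontal distance between red_bottle and red_bay_floor below 0.018 m and z of red_bottle in the frame of red_bay_floor between -0.004 and 0.006 m and x of red_marker in the frame of pen_tray_floor between -0.022 and 0.022 m and y of red_marker in the frame of pen_tray_floor between -0.044 and 0.044 m and z of red_marker in the frame of pen_tray_floor between -0.004 and 0.018 m and angle between red_marker's own x axis and vertical between 1.48 and 1.66 rad and angle between the x axis of red_marker and the x axis of pen_tray_floor, either way round below 0.7 rad and distance of each of white_bottle, tape from where it was at the start of the episode below 0.03 m); the robot touches nothing.
It fails at once if a bottle is tipped over (more than 35 degrees) (angle between any of blue_bottle, yellow_bottle, red_bottle, white_bottle's own z axis and vertical above 0.61 rad).
It fails at once if the white bottle is moved more than 30 mm (distance of white_bottle from where it was at the start of the episode above 0.03 m).
It fails at once if the tape roll is moved more than 30 mm (distance of tape from where it was at the start of the episode above 0.03 m).
It also fails if it takes over 102 s, if anything falls off the work surface, if the arm or the gripper's body presses on something with over 40 N, if the wrist force passes 120 N, or if a joint passes its speed limit or range.

## Working session

There is one attempt and no reset: what is moved stays moved. The work goes in short steps, Python scripts to look and compute and a tool call to move; the robot and the scene stay as the last step left them, time stands still between calls to the robot, and variables do not carry over. Pictures are saved under pics/ and viewed, at most 14 in all, crops included, and the job is handed in when it is done.

Besides the shell and the picture viewer there is one more tool, called after "Request:" by a JSON object that holds its "method" and its "body", one argument or row to a line. send_rows: Moves the arm, as the interface text tells. Its arguments: {"type":"object","properties":{"targets":{"type":"array"},"force":{"type":"number"}},"required":["targets"]}

```bash
mkdir -p pics
python3 - <<'E'
from cell import monitor, read_camera, get_calibration, robot
import cv2,numpy as np
s=monitor.observe(); print(s['time'],s['tool_pos'],s['tool_rot'],s['opening'],robot.tcp_to_grasp)
for n in('top','side'):
    p,d=read_camera(n); np.savez('pics/'+n+'0.npz',p=p,d=d); cv2.imwrite('pics/'+n+'0.png',p[:,:,::-1])
    c=get_calibration(n); print(n,c, (d==0).mean())
E
```

```text
0.0 [0.1488339  0.50303064 0.22602824] [-3.14001859e+00 -2.27690835e-04  2.85377073e+00] 0.09191480362797753 -0.0188
top {'intrinsics': array([[441.66017735,   0.        , 325.09538454],
       [  0.        , 441.66017735, 243.53485908],
       [  0.        ,   0.        ,   1.        ]]), 'origin': array([0.3788276 , 0.01087545, 0.85917694]), 'orientation': array([ 0.18907883, -0.03741697, -1.54695477])} 0.003909505208333333
side {'intrinsics': array([[438.99585393,   0.        , 323.2461164 ],
       [  0.        , 438.99585393, 240.63379522],
       [  0.        ,   0.        ,   1.        ]]), 'origin': array([ 0.12296964, -0.58935147,  0.49734635]), 'orientation': array([ 0.99472639,  0.01070098, -0.61905769])} 0.003798828125
```

View pics/top0.png

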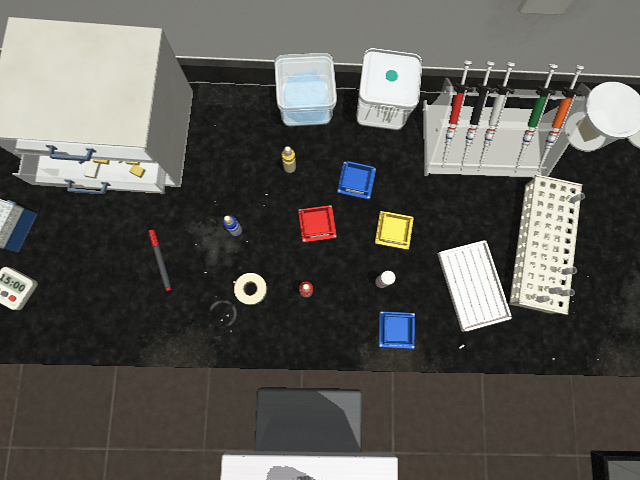

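View pics/side0.png

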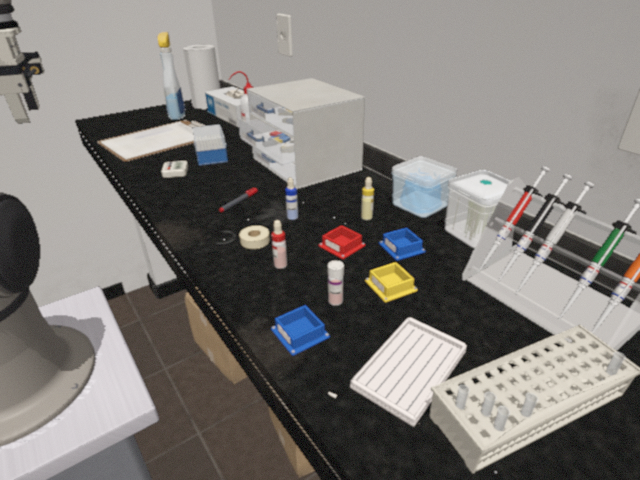

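Candidates in the top picture:
- Blue bay: (357,180) or (397,330). Image left is the robot's left, so (357,180).
- Bottles: blue (232,226), yellow (289,159), red (306,289). The white-capped look-alike is at (387,280).
- Red marker: (160,260). The red pipette in the rack at (455,110) is not it.
- Pen tray: (475,285). The tube rack at (545,245) is not it.

```bash
cat > h.py <<'E'
import numpy as np,cv2
from scipy.spatial.transform import Rotation as R
from cell import get_calibration
def cloud(n,d):
    c=get_calibration(n);K=c['intrinsics'];v,u=np.mgrid[:480,:640]
    P=np.stack([(u-K[0,2])/K[0,0]*d,-(v-K[1,2])/K[1,1]*d,-d],-1)
    W=P@R.from_euler('xyz',c['orientation']).as_matrix().T+c['origin']; W[d==0]=np.nan
    return W
def proj(n,X):
    c=get_calibration(n);K=c['intrinsics']
    p=R.from_euler('xyz',c['orientation']).as_matrix().T@(np.array(X)-c['origin'])
    return K[0,2]+K[0,0]*p[0]/-p[2],K[1,2]-K[1,1]*p[1]/-p[2]
def rect(xy):
    (c,wh,a)=cv2.minAreaRect(xy.astype(np.float32)*1000); return np.round(c,1),np.round(wh,1),round(a,1)
E
python3 - <<'E'
from h import *
D={n:np.load(f'pics/{n}0.npz') for n in('top','side')}
C={n:cloud(n,D[n]['d']) for n in D}
t=C['top']; hsv=cv2.cvtColor(D['top']['p'],cv2.COLOR_RGB2HSV)
def reg(u,v,r):
    m=np.zeros((480,640),bool);m[v-r:v+r,u-r:u+r]=1;return m
print('table z top',np.nanmedian(t[300:340,320:360,2]),'side',np.nanmedian(C['side'][270:290,205:225,2]))
for k,u,v in(('blueL',357,180),('blueR',397,330),('red',317,224),('yel',394,230)):
    m=reg(u,v,26)&(t[...,2]>.018)&(t[...,2]<.034)&(hsv[...,1]>120); print(k,m.sum(),rect(t[m][:,:2]),np.median(t[m][:,2]))
    n=reg(u,v,8); print('  floor',np.nanmean(t[n],0).round(4))
m=reg(475,285,50)&(t[...,2]>.010)&(t[...,2]<.022)&(np.mgrid[:480,:640][1]<513);print('tray',rect(t[m][:,:2]))
m=reg(160,260,40)&(t[...,2]>.005)&(t[...,2]<.025);print('marker',m.sum(),rect(t[m][:,:2]))
for k,u,v in(('mk red end',155,238),):print(k,t[v,u])
m=reg(250,289,20)&(t[...,2]>.012);print('tape',rect(t[m][:,:2]))
B={'blue':(232,226),'yel':(289,159),'red':(306,289),'white':(387,280)}
for k,(u,v) in B.items():
    m=reg(u,v,18)&(t[...,2]>.03); zm=np.nanmax(t[m][:,2]); q=m&(t[...,2]>zm-.012)
    c=np.nanmean(t[q],0); print(k,'top',m.sum(),q.sum(),c.round(4),'zmax',zm.round(4))
    s=C['side'].reshape(-1,3); near=s[(np.hypot(*(s[:,:2]-c[:2]).T)<.03)&(s[:,2]>.03)]
    for lo,hi in((.03,.058),(.08,.1)):
        w=near[(near[:,2]>lo)&(near[:,2]<hi)]
        print('   side',lo,len(w),w.mean(0).round(4),(w.max(0)-w.min(0)).round(4))
p=D['top']['p'][140:360,200:520,::-1]; cv2.imwrite('pics/crop.png',cv2.resize(p,(800,550),interpolation=cv2.INTER_CUBIC))
E
```

```text
table z top -0.0007757231018059585 side -0.0011751924371176115
blueL 245 (array([677.1, -78.2]), array([55.9, 57.9]), 79.0) 0.024950714017846543
  floor [ 0.6776 -0.0779  0.005 ]
blueR 274 (array([ 380.5, -158.7]), array([57.2, 55.7]), 88.8) 0.024805502289370396
  floor [ 0.3801 -0.1578  0.0044]
red 243 (array([584.8,  -0.7]), array([56.8, 56.2]), 10.0) 0.02500897356254128
  floor [0.5833 0.0009 0.0045]
yel 272 (array([ 575.8, -154.8]), array([56.2, 56.1]), 80.7) 0.024749882185361116
  floor [ 0.576  -0.1531  0.0043]
tray (array([ 471. , -314.8]), array([160.3, 108.9]), 16.6)
marker 398 (array([492.4, 308.7]), array([131. ,  43.7]), 25.1)
mk red end [0.54260532 0.31203389 0.01125567]
tape (array([450.4, 122.8]), array([58.5, 57.9]), 48.3)
blue top 211 42 [0.565  0.1589 0.0957] zmax 0.1016
   side 0.03 128 [0.5605 0.1535 0.0446] [0.027  0.0231 0.0275]
   side 0.08 50 [0.563  0.1577 0.0896] [0.0117 0.011  0.0174]
yel top 225 42 [0.6986 0.0583 0.0952] zmax 0.1001
   side 0.03 126 [0.6936 0.0535 0.0439] [0.0248 0.0215 0.0272]
   side 0.08 46 [0.697  0.0566 0.0893] [0.0121 0.0098 0.0168]
red top 161 45 [0.4491 0.0171 0.0954] zmax 0.0996
   side 0.03 168 [0.4438 0.0102 0.0442] [0.022  0.0186 0.0277]
   side 0.08 71 [0.4463 0.0148 0.0897] [0.0128 0.012  0.0183]
white top 213 165 [ 0.4714 -0.1287  0.0762] zmax 0.0801
   side 0.03 183 [ 0.4649 -0.1359  0.0443] [0.0204 0.017  0.0275]<stdin>:22: RuntimeWarning: Mean of empty slice.
  ret = um.true_divide(
Traceback (most recent call last):
ValueError: zero-size array to reduction operation maximum which has no identity
```

Run:
```python
from h import *
D={n:np.load(f'pics/{n}0.npz') for n in('top','side')}
C={n:cloud(n,D[n]['d']) for n in D}
t=C['top']; p=D['top']['p'].astype(int)
def plane(u,v,z):
    c=get_calibration('top');K=c['intrinsics'];r=R.from_euler('xyz',c['orientation']).as_matrix()@np.array([(u-K[0,2])/K[0,0],-(v-K[1,2])/K[1,1],-1]);return c['origin']+r*(z-c['origin'][2])/r[2]
m=np.zeros((480,640),np.uint8);m[205:300,120:215]=(t[205:300,120:215,2]>.006)
n,l,s,c=cv2.connectedComponentsWithStats(m);i=1+s[1:,4].argmax();v,u=np.where(l==i)
W=t[l==i];X=np.array([plane(a,b,.008)[:2] for a,b in zip(u,v)]);mu=X.mean(0);_,_,V=np.linalg.svd(X-mu);a=(X-mu)@V[0]
print('marker n',len(X),'dir',V[0],'mid',mu+V[0]*(a.max()+a.min())/2,'len',np.ptp(a),'width',np.ptp((X-mu)@V[1]))
hi=p.min(-1)>150
m=(hi&(t[...,2]>.001)&(t[...,2]<.022)).astype(np.uint8);m[:, :430]=0;m[:235]=0;m[340:]=0
n,l,s,c=cv2.connectedComponentsWithStats(m);i=l[285,475] or 1+s[1:,4].argmax();print('tray',s[i],rect(t[l==i][:,:2]))
q=[plane(a,b,.014)[:2] for a,b in((439,250),(488,241),(511,318),(463,331))];print('corner centre',np.mean(q,0))
for y0,y1 in((-.38,-.4),(-.4,-.42),(-.42,-.45),(-.45,-.5)):
    w=t[(t[...,1]<y0)&(t[...,1]>y1)&(t[...,0]>.35)&(t[...,0]<.62)];print(y0,np.nanmax(w[:,2]).round(3),np.nanpercentile(w[:,2],90).round(3))
w=t[(t[...,0]>.72)&(t[...,0]<.85)&(t[...,1]>-.15)&(t[...,1]<.2)&(t[...,2]>.03)];print('back boxes min x',np.nanmin(w[:,0]),np.nanmax(w[:,2]))
w=t[(t[...,1]>.2)&(t[...,2]>.03)&(t[...,0]>.4)&(t[...,1]<.5)];print('drawers min x,y',np.nanmin(w[:,:2],0),np.nanmax(w[:,2]))
pc=D['top']['p'][140:360,200:520,::-1]; cv2.imwrite('pics/crop.png',cv2.resize(pc,(800,550),interpolation=cv2.INTER_CUBIC))
```

```text
marker n 389 dir [-0.93441092 -0.3561969 ] mid [0.5015618  0.29978798] len 0.12448268034443877 width 0.012623517865667486
tray [ 439  240   73   91 3717] (array([ 470. , -310.6]), array([159.3,  99.8]), 16.4)
corner centre [ 0.46981603 -0.31011491]
-0.38 0.056 0.052
-0.4 0.084 0.054
-0.42 0.083 0.054
-0.45 0.083 0.054
back boxes min x 0.7804333644811852 0.12239257556032523
drawers min x,y [0.59863165 0.20000677] 0.21889394868518397
```

View pics/crop.png

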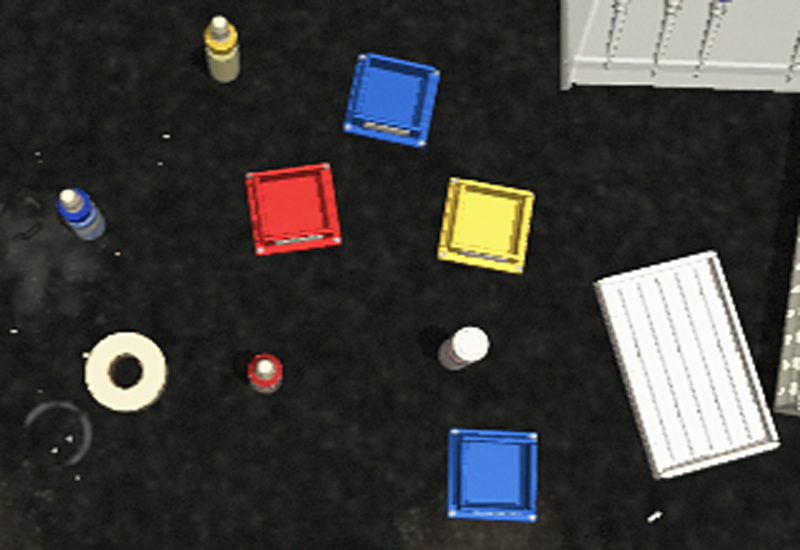

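The crop confirms the choices. The chosen blue bay is at crop (392,100), red at (293,208), yellow at (487,225). The bottles are blue (78,210), yellow (222,50) and red (265,372), and the white cap at (467,345) stays put. The marker heads +20.9° and the tray +16.4°, so I'll do the marker first.

Request:
{"method": "send_rows", "body": {
  "targets": [
    {"translation": [-4,-0.9,1],"spin": -7.5,"jaw": 1},
    {"translation": [-8,-1.9,2],"spin": -15,"jaw": 0.6},
    {"translation": [-12,-2.8,3],"spin": -22.5,"jaw": 0.45},
    {"translation": [-16,-3.8,4],"spin": -30,"jaw": 0.45},
    {"translation": [-20,-4.7,5],"spin": -37.4,"jaw": 0.45}
  ],
  "force": 15
}}

```text
time: 0.6
tool_pos: [0.3285, 0.4004, 0.1761]
tool_rot: [-3.141, -0.001, -2.771]
contact_force: [-0.2, 1.4, -0.1]
opening: 0.0642
grip_force: 0.0
```

Request:
{"method": "send_rows", "body": {
  "targets": [
    {"translation": [-2.5,-3.1,1],"spin": 0,"jaw": 0.45},
    {"translation": [-5.0,-6.2,3],"spin": 0,"jaw": 0.45},
    {"translation": [-7.5,-9.3,5],"spin": 0,"jaw": 0.45},
    {"translation": [-10,-12.4,7],"spin": 0,"jaw": 0.45},
    {"translation": [-12.6,-15.6,9],"spin": 0,"jaw": 0.45}
  ]
}}

```text
time: 1.1
tool_pos: [0.5018, 0.2998, 0.0856]
tool_rot: [3.141, -0.001, -2.777]
contact_force: [-0.2, 0.5, 0.4]
opening: 0.0413
grip_force: 0.0
```

Request:
{"method": "send_rows", "body": {
  "targets": [
    {"translation": [0,0,0],"spin": 0,"jaw": 0.35},
    {"translation": [0,0,1],"spin": 0,"jaw": 0.35},
    {"translation": [0,0,2],"spin": 0,"jaw": 0.35},
    {"translation": [0,0,3],"spin": 0,"jaw": 0.35},
    {"translation": [0,0,3],"spin": 0,"jaw": 0.35}
  ]
}}

```text
time: 1.6
tool_pos: [0.4991, 0.3012, 0.0553]
tool_rot: [-3.142, -0.003, -2.775]
contact_force: [-0.6, -1.2, 0.6]
opening: 0.0319
grip_force: 0.0
```

Request:
{"method": "send_rows", "body": {
  "targets": [
    {"translation": [0,0,1.5],"spin": 0,"jaw": 0.35},
    {"translation": [0,0,3],"spin": 0,"jaw": 0.35},
    {"translation": [0,0,4.2],"spin": 0,"jaw": 0.35},
    {"translation": [0,0,5.0],"spin": 0,"jaw": 0.35},
    {"translation": [0,0,5.0],"spin": 0,"jaw": 0.35}
  ]
}}

```text
time: 2.1
tool_pos: [0.5001, 0.3008, 0.0058]
tool_rot: [-3.142, -0.002, -2.776]
contact_force: [0.4, 0.5, -0.2]
opening: 0.0325
grip_force: 0.0
```

Request:
{"method": "send_rows", "body": {
  "targets": [
    {"translation": [0,0,0],"spin": 0,"jaw": 0.1},
    {"translation": [0,0,0],"spin": 0,"jaw": 0},
    {"translation": [0,0,0],"spin": 0,"jaw": 0},
    {"translation": [0,0,0],"spin": 0,"jaw": 0},
    {"translation": [0,0,0],"spin": 0,"jaw": 0}
  ]
}}

```text
time: 2.6
tool_pos: [0.5012, 0.301, 0.0073]
tool_rot: [3.141, 0.001, -2.777]
contact_force: [-0.9, -0.3, 3.6]
opening: 0.0105
grip_force: 15.0
```

Request:
{"method": "send_rows", "body": {
  "targets": [
    {"translation": [0,0,-2],"spin": 0,"jaw": 0},
    {"translation": [0,0,-5],"spin": 0,"jaw": 0},
    {"translation": [0,0,-9],"spin": 0,"jaw": 0},
    {"translation": [0,0,-13],"spin": 0,"jaw": 0},
    {"translation": [0,0,-15],"spin": 0,"jaw": 0}
  ]
}}

```text
time: 3.1
tool_pos: [0.502, 0.3014, 0.1605]
tool_rot: [3.141, 0.005, -2.777]
contact_force: [0.8, -0.5, -1.1]
opening: 0.0099
grip_force: 14.7
```

Request:
{"method": "send_rows", "body": {
  "targets": [
    {"translation": [1.6,-3.6,0],"spin": 0,"jaw": 0},
    {"translation": [3.2,-7.2,0],"spin": 0,"jaw": 0},
    {"translation": [4.9,-10.9,0],"spin": 0,"jaw": 0},
    {"translation": [6.5,-14.6,0],"spin": 0,"jaw": 0},
    {"translation": [8.2,-18.3,0],"spin": 0,"jaw": 0}
  ]
}}

```text
time: 3.6
tool_pos: [0.4892, 0.0992, 0.1568]
tool_rot: [-3.142, 0.0, -2.776]
contact_force: [1.2, 0.1, 0.4]
opening: 0.0101
grip_force: 14.7
```

Request:
{"method": "send_rows", "body": {
  "targets": [
    {"translation": [1.6,-3.6,0],"spin": 0,"jaw": 0},
    {"translation": [3.2,-7.2,0],"spin": 0,"jaw": 0},
    {"translation": [4.9,-10.9,0],"spin": 0,"jaw": 0},
    {"translation": [6.5,-14.6,0],"spin": 0,"jaw": 0},
    {"translation": [8.2,-18.3,0],"spin": 0,"jaw": 0}
  ]
}}

```text
time: 4.1
tool_pos: [0.4779, -0.1011, 0.1568]
tool_rot: [-3.142, 0.0, -2.777]
contact_force: [0.9, 0.2, 0.3]
opening: 0.0098
grip_force: 14.7
```

Request:
{"method": "send_rows", "body": {
  "targets": [
    {"translation": [1.6,-3.6,0],"spin": 0,"jaw": 0},
    {"translation": [3.2,-7.2,0],"spin": 1,"jaw": 0},
    {"translation": [4.9,-10.9,0],"spin": 2,"jaw": 0},
    {"translation": [6.5,-14.6,0],"spin": 3,"jaw": 0},
    {"translation": [8.2,-18.3,0],"spin": 4.5,"jaw": 0}
  ]
}}

```text
time: 4.6
tool_pos: [0.4666, -0.3014, 0.1567]
tool_rot: [3.141, 0.0, -2.856]
contact_force: [0.1, -0.0, -0.4]
opening: 0.0101
grip_force: 14.7
```

Run:
```python
from cell import *
import cv2
p,d=read_camera('side'); cv2.imwrite('pics/s1.png',p[:,:,::-1]); s=monitor.observe();print(s['tool_pos'],s['tool_rot'],s['opening'])
```

```text
[ 0.46622575 -0.30759314  0.15677496] [-3.13706436e+00 -2.00284114e-04 -2.86054242e+00] 0.010048058941142714
```

View pics/s1.png

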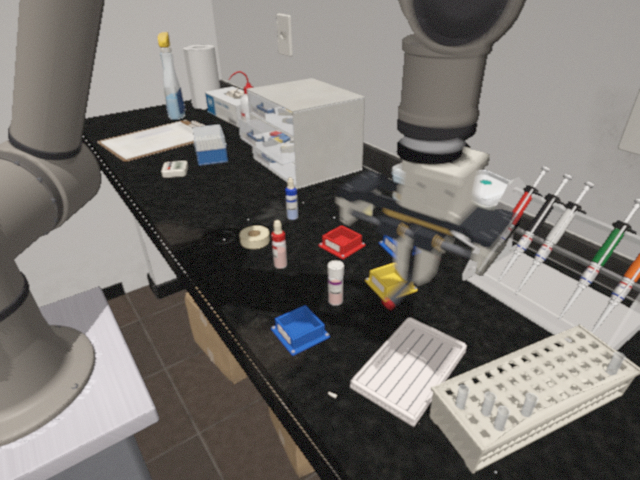

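Run:
```python
from h import *
from cell import *
import cv2
for X in((.4666,-.3055,.157),(.409,-.323,.157),(.524,-.288,.157)): print(proj('side',X))
p,d=read_camera('top'); s=monitor.observe();print(s['tool_pos'],s['tool_rot'],s['opening'])
p2,d2=read_camera('side'); cv2.imwrite('pics/s2.png',cv2.resize(p2[200:360,320:520,::-1],(800,640))[:600])
```

```text
(np.float64(418.78844781010736), np.float64(280.70551963722465))
(np.float64(394.41161799949447), np.float64(306.67092610224387))
(np.float64(439.75136730474577), np.float64(258.318259970654))
[ 0.466303   -0.30446833  0.1564882 ] [-3.13950875e+00 -1.66922623e-05 -2.86025373e+00] 0.00979256334294389
```

View pics/s2.png

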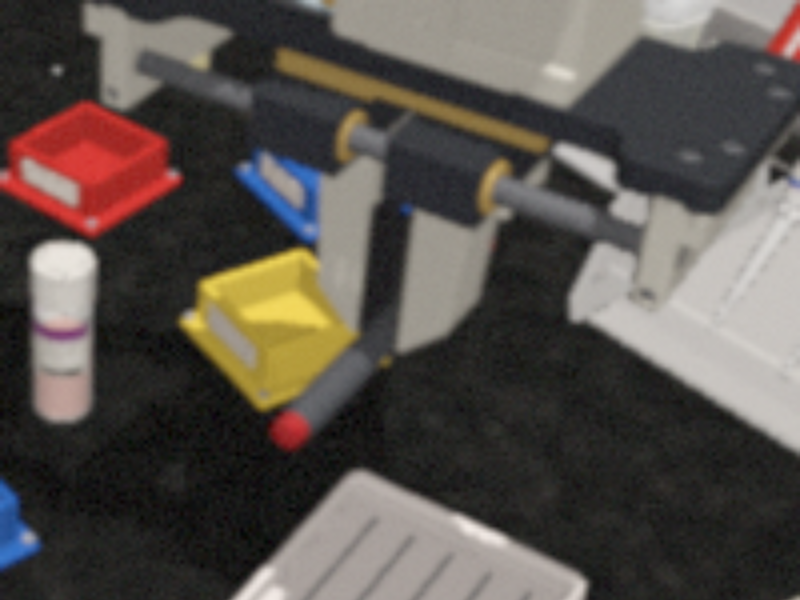

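The marker is held level and lined up with the tray (red end at crop (290,432)). Now to lower it.

Request:
{"method": "send_rows", "body": {
  "targets": [
    {"translation": [0,0.5,3],"spin": 0,"jaw": 0},
    {"translation": [0,0.5,7],"spin": 0,"jaw": 0},
    {"translation": [0,0.5,11],"spin": 0,"jaw": 0},
    {"translation": [0,0.5,13],"spin": 0,"jaw": 0},
    {"translation": [0,0.5,14.3],"spin": 0,"jaw": 0}
  ]
}}

```text
time: 5.25
tool_pos: [0.4648, -0.293, 0.0119]
tool_rot: [3.139, -0.002, -2.854]
contact_force: [-0.4, -0.4, 0.0]
opening: 0.0102
grip_force: 14.7
```

Request:
{"method": "send_rows", "body": {
  "targets": [
    {"translation": [0,0,0],"spin": 0,"jaw": 0},
    {"translation": [0,0,0.1],"spin": 0,"jaw": 0.2},
    {"translation": [0,0,0.1],"spin": 0,"jaw": 0.25},
    {"translation": [0,0,0.1],"spin": 0,"jaw": 0.25},
    {"translation": [0,0,0],"spin": 0,"jaw": 0.25}
  ]
}}

```text
time: 5.75
tool_pos: [0.4658, -0.2952, 0.0144]
tool_rot: [-3.141, 0.001, -2.855]
contact_force: [0.1, -0.4, -0.2]
opening: 0.0226
grip_force: 0.0
```

Request:
{"method": "send_rows", "body": {
  "targets": [
    {"translation": [0,0,-2],"spin": 0,"jaw": 0.25},
    {"translation": [0,0,-5],"spin": 0,"jaw": 0.3},
    {"translation": [0,0,-9],"spin": 0,"jaw": 0.5},
    {"translation": [0,0,-13],"spin": 0,"jaw": 0.5},
    {"translation": [0,0,-14.5],"spin": 0,"jaw": 0.5}
  ]
}}

```text
time: 6.25
tool_pos: [0.4669, -0.2962, 0.1634]
tool_rot: [-3.136, 0.004, -2.855]
contact_force: [-0.0, -0.2, -0.3]
opening: 0.0447
grip_force: 0.0
```

Request:
{"method": "send_rows", "body": {
  "targets": [
    {"translation": [-0.6,2.6,0],"spin": 0,"jaw": 0.5},
    {"translation": [-1.4,6,0],"spin": 0,"jaw": 0.5},
    {"translation": [-2.1,9.2,0],"spin": 0,"jaw": 0.5},
    {"translation": [-2.8,12.2,0],"spin": 0,"jaw": 0.5},
    {"translation": [-3.5,15.3,0],"spin": 0,"jaw": 0.5}
  ]
}}

```text
time: 6.75
tool_pos: [0.4557, -0.1373, 0.1592]
tool_rot: [-3.141, 0.001, -2.856]
contact_force: [-0.0, -0.0, -0.1]
opening: 0.0458
grip_force: 0.0
```

Request:
{"method": "send_rows", "body": {
  "targets": [
    {"translation": [-0.8,3.5,0],"spin": 3.3,"jaw": 0.5},
    {"translation": [-1.6,7,0],"spin": 6.6,"jaw": 0.5},
    {"translation": [-2.4,10.5,0],"spin": 9.9,"jaw": 0.5},
    {"translation": [-3.2,13.8,0],"spin": 13.2,"jaw": 0.5},
    {"translation": [-3.6,15.2,0],"spin": 16.3,"jaw": 0.5}
  ]
}}

```text
time: 7.25
tool_pos: [0.4469, 0.02, 0.1592]
tool_rot: [3.141, 0.001, -3.14]
contact_force: [0.1, 0.0, -0.8]
opening: 0.0457
grip_force: 0.0
```

Request:
{"method": "send_rows", "body": {
  "targets": [
    {"translation": [0,0,0],"spin": 0,"jaw": 0.5},
    {"translation": [0,0,0],"spin": 0,"jaw": 0.5},
    {"translation": [0,0,0],"spin": 0,"jaw": 0.5},
    {"translation": [0,0,0],"spin": 0,"jaw": 0.5},
    {"translation": [0,0,0],"spin": 0,"jaw": 0.5}
  ]
}}

```text
time: 7.75
tool_pos: [0.4476, 0.0169, 0.1587]
tool_rot: [3.142, 0.0, -3.141]
contact_force: [-0.3, -0.5, -0.5]
opening: 0.046
grip_force: 0.0
```

Run:
```python
from h import *
from cell import *
import cv2
P=[]
for i in range(4):
    p,d=read_camera('side'); s=monitor.observe();P.append(np.r_[s['tool_pos'],s['tool_rot'][2]])
print(np.array(P).round(4)); cv2.imwrite('pics/s3.png',p[160:460,180:580,::-1].repeat(2,0).repeat(2,1))
```

```text
[[ 0.4475  0.017   0.1587 -3.1405]
 [ 0.4475  0.0172  0.1587 -3.1404]
 [ 0.4475  0.0173  0.1587 -3.1402]
 [ 0.4475  0.0174  0.1587 -3.14  ]]
```

View pics/s3.png

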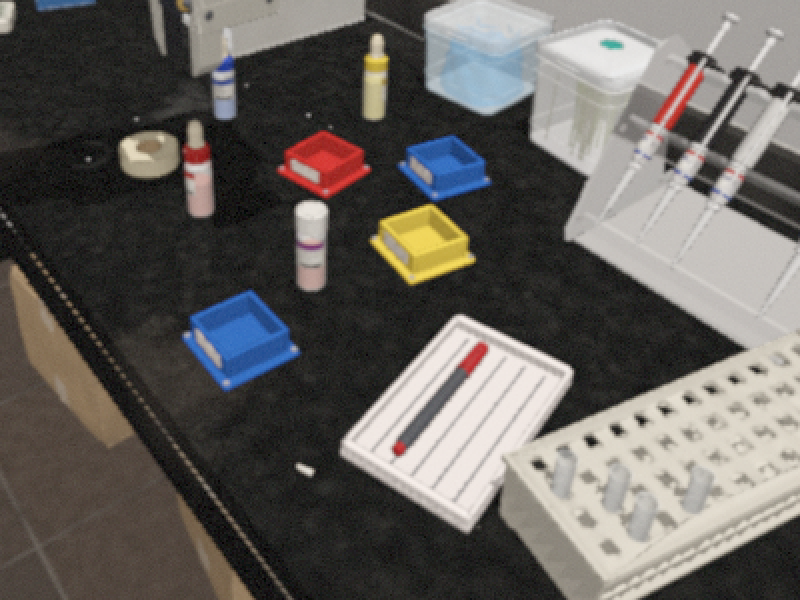

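Run:
```python
from h import *
from cell import *
p,d=read_camera('side'); print(proj('side',(.4475,.017,.159)),proj('side',(.4475,.017,.099)),monitor.observe()['time'])
cv2.imwrite('pics/s4.png',p[0:330,120:500,::-1].copy())
```

```text
(np.float64(274.57354399992965), np.float64(190.1281397447861)) (np.float64(276.94526954129543), np.float64(220.19386307197328)) 8.0
```

View pics/s4.png

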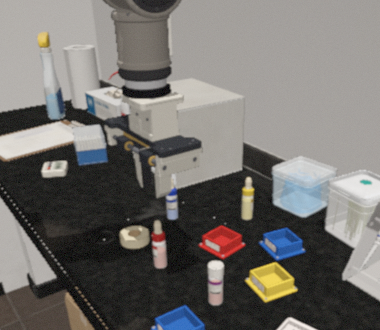

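The marker lies lengthwise in the tray. The open fingers (about (155,190)) are right above the red bottle's cap (158,225).

Request:
{"method": "send_rows", "body": {
  "targets": [
    {"translation": [-0.1,0,3],"spin": 0,"jaw": 0.5},
    {"translation": [-0.1,0,6],"spin": 0,"jaw": 0.5},
    {"translation": [-0.1,0,9],"spin": 0,"jaw": 0.5},
    {"translation": [-0.1,0,11],"spin": 0,"jaw": 0.5},
    {"translation": [-0.1,0,11.7],"spin": 0,"jaw": 0.5}
  ]
}}

```text
time: 8.5
tool_pos: [0.4473, 0.0178, 0.04]
tool_rot: [3.141, -0.003, -3.14]
contact_force: [0.1, 0.3, -0.1]
opening: 0.0458
grip_force: 0.0
```

Request:
{"method": "send_rows", "body": {
  "targets": [
    {"translation": [0,0,0],"spin": 0,"jaw": 0.4},
    {"translation": [0,0,0],"spin": 0,"jaw": 0.3},
    {"translation": [0,0,0],"spin": 0,"jaw": 0.2},
    {"translation": [0,0,0],"spin": 0,"jaw": 0.1},
    {"translation": [0,0,0],"spin": 0,"jaw": 0.1}
  ],
  "force": 12
}}

```text
time: 9.0
tool_pos: [0.4493, 0.0175, 0.0426]
tool_rot: [-3.141, 0.002, -3.14]
contact_force: [0.0, -1.1, 5.8]
opening: 0.024
grip_force: 12.0
```

Request:
{"method": "send_rows", "body": {
  "targets": [
    {"translation": [0,0,-1],"spin": 0,"jaw": 0.1},
    {"translation": [0,0,-3],"spin": 0,"jaw": 0.1},
    {"translation": [0,0,-6],"spin": 0,"jaw": 0.1},
    {"translation": [0,0,-8],"spin": 0,"jaw": 0.1},
    {"translation": [0,0,-9],"spin": 0,"jaw": 0.1}
  ]
}}

```text
time: 9.5
tool_pos: [0.4492, 0.0176, 0.134]
tool_rot: [-3.141, 0.003, -3.14]
contact_force: [-0.2, -0.5, -0.2]
opening: 0.024
grip_force: 12.0
```

Request:
{"method": "send_rows", "body": {
  "targets": [
    {"translation": [-2,-0.3,0],"spin": 0,"jaw": 0.1},
    {"translation": [-5,-0.7,0],"spin": 0,"jaw": 0.1},
    {"translation": [-9,-1.2,0],"spin": 0,"jaw": 0.1},
    {"translation": [-12,-1.6,0],"spin": 0,"jaw": 0.1},
    {"translation": [-13.5,-1.8,0],"spin": 0,"jaw": 0.1}
  ]
}}

```text
time: 10.0
tool_pos: [0.5854, -0.0005, 0.1312]
tool_rot: [3.142, 0.0, -3.14]
contact_force: [0.5, -0.4, 0.3]
opening: 0.0244
grip_force: 12.0
```

Request:
{"method": "send_rows", "body": {
  "targets": [
    {"translation": [0,0,0],"spin": 0,"jaw": 0.1},
    {"translation": [0,0,1],"spin": 0,"jaw": 0.1},
    {"translation": [0,0,3],"spin": 0,"jaw": 0.1},
    {"translation": [0,0,5],"spin": 0,"jaw": 0.1},
    {"translation": [0,0,6],"spin": 0,"jaw": 0.1}
  ]
}}

```text
time: 10.5
tool_pos: [0.5811, 0.0003, 0.0696]
tool_rot: [3.141, -0.004, -3.14]
contact_force: [-0.3, 0.1, 0.1]
opening: 0.0241
grip_force: 12.0
```

Request:
{"method": "send_rows", "body": {
  "targets": [
    {"translation": [0,0,0.6],"spin": 0,"jaw": 0.1},
    {"translation": [0,0,1.2],"spin": 0,"jaw": 0.1},
    {"translation": [0,0,1.8],"spin": 0,"jaw": 0.1},
    {"translation": [0,0,2.3],"spin": 0,"jaw": 0.1},
    {"translation": [0,0,2.3],"spin": 0,"jaw": 0.1}
  ]
}}

```text
time: 11.0
tool_pos: [0.5832, -0.0001, 0.0482]
tool_rot: [3.141, -0.001, -3.14]
contact_force: [-0.1, -0.4, -0.6]
opening: 0.0239
grip_force: 12.0
```

Request:
{"method": "send_rows", "body": {
  "targets": [
    {"translation": [0,0,0.1],"spin": 0,"jaw": 0.1},
    {"translation": [0,0,0.1],"spin": 0,"jaw": 0.25},
    {"translation": [0,0,0.1],"spin": 0,"jaw": 0.35},
    {"translation": [0,0,0.1],"spin": 0,"jaw": 0.5},
    {"translation": [0,0,0.1],"spin": 0,"jaw": 0.5}
  ]
}}

```text
time: 11.5
tool_pos: [0.5837, -0.0001, 0.0479]
tool_rot: [3.142, 0.0, -3.14]
contact_force: [1.0, -0.8, 0.6]
opening: 0.0433
grip_force: 0.0
```

Request:
{"method": "send_rows", "body": {
  "targets": [
    {"translation": [0,0,-1],"spin": 0,"jaw": 0.5},
    {"translation": [0,0,-4],"spin": 0,"jaw": 0.5},
    {"translation": [0,0,-7],"spin": 0,"jaw": 0.5},
    {"translation": [0,0,-10],"spin": 0,"jaw": 0.5},
    {"translation": [0,0,-11],"spin": 0,"jaw": 0.5}
  ]
}}

```text
time: 12.0
tool_pos: [0.5852, -0.0003, 0.1618]
tool_rot: [-3.141, 0.006, -3.14]
contact_force: [0.9, 0.0, -0.1]
opening: 0.0458
grip_force: 0.0
```

Run:
```python
from h import *
for n in('top','side'):
    t=cloud(n,np.load(f'pics/{n}0.npz')['d']).reshape(-1,3)
    m=(t[:,1]>.18)&(t[:,1]<.30)&(t[:,2]>.03)&(t[:,0]>.4)
    print(n,np.nanmin(t[m],0) if m.any() else None)
    m=(t[:,1]<.17)&(t[:,1]>-.05)&(t[:,2]>.03)&(t[:,0]>.715)&(t[:,0]<.9);print(' back',np.nanmin(t[m],0))
```

```text
top [0.61418307 0.1800172  0.03009835]
 back [ 0.78043336 -0.04991981  0.03000993]
side [0.61251714 0.1800218  0.03003459]
 back [ 0.78030168 -0.04987708  0.03002411]
```

Request:
{"method": "send_rows", "body": {
  "targets": [
    {"translation": [0.4,3,0],"spin": 0,"jaw": 0.5},
    {"translation": [0.8,7,0],"spin": 0,"jaw": 0.5},
    {"translation": [1.2,11,0],"spin": 0,"jaw": 0.5},
    {"translation": [1.6,14,0],"spin": 0,"jaw": 0.5},
    {"translation": [1.9,16,0],"spin": 0,"jaw": 0.5}
  ]
}}

```text
time: 12.5
tool_pos: [0.5633, 0.1621, 0.1573]
tool_rot: [3.141, -0.001, -3.138]
contact_force: [0.5, -0.7, -0.8]
opening: 0.0461
grip_force: 0.0
```

Request:
{"method": "send_rows", "body": {
  "targets": [
    {"translation": [0,0,0],"spin": 0,"jaw": 0.5},
    {"translation": [0,0,0],"spin": 0,"jaw": 0.5},
    {"translation": [0,0,0],"spin": 0,"jaw": 0.5},
    {"translation": [0,0,0],"spin": 0,"jaw": 0.5},
    {"translation": [0,0,0],"spin": 0,"jaw": 0.5}
  ]
}}

```text
time: 13.0
tool_pos: [0.5644, 0.159, 0.1577]
tool_rot: [3.142, -0.0, -3.141]
contact_force: [0.2, -0.0, -0.7]
opening: 0.0459
grip_force: 0.0
```

Request:
{"method": "send_rows", "body": {
  "targets": [
    {"translation": [0,0,0],"spin": -7.5,"jaw": 0.5},
    {"translation": [0,0,3],"spin": -15,"jaw": 0.5},
    {"translation": [0,0,7],"spin": -15,"jaw": 0.5},
    {"translation": [0,0,10],"spin": -15,"jaw": 0.5},
    {"translation": [0,0,11.6],"spin": -15,"jaw": 0.5}
  ]
}}

```text
time: 13.5
tool_pos: [0.5628, 0.159, 0.039]
tool_rot: [3.141, -0.004, -2.879]
contact_force: [-0.9, -1.5, 0.5]
opening: 0.0458
grip_force: 0.0
```

Request:
{"method": "send_rows", "body": {
  "targets": [
    {"translation": [0,0,0],"spin": 0,"jaw": 0.4},
    {"translation": [0,0,0],"spin": 0,"jaw": 0.3},
    {"translation": [0,0,0],"spin": 0,"jaw": 0.2},
    {"translation": [0,0,0],"spin": 0,"jaw": 0.1},
    {"translation": [0,0,0],"spin": 0,"jaw": 0.1}
  ],
  "force": 12
}}

```text
time: 14.0
tool_pos: [0.5652, 0.1599, 0.0432]
tool_rot: [-3.141, 0.003, -2.878]
contact_force: [-0.4, -0.7, 4.9]
opening: 0.0243
grip_force: 12.0
```

Request:
{"method": "send_rows", "body": {
  "targets": [
    {"translation": [0,0,-1],"spin": 0,"jaw": 0.1},
    {"translation": [0,0,-4],"spin": 0,"jaw": 0.1},
    {"translation": [0,0,-8],"spin": 5,"jaw": 0.1},
    {"translation": [0,0,-12],"spin": 10,"jaw": 0.1},
    {"translation": [0,0,-13],"spin": 15,"jaw": 0.1}
  ]
}}

```text
time: 14.5
tool_pos: [0.5662, 0.1603, 0.1776]
tool_rot: [3.14, 0.009, 3.14]
contact_force: [0.3, -0.2, -0.3]
opening: 0.024
grip_force: 12.0
```

Request:
{"method": "send_rows", "body": {
  "targets": [
    {"translation": [-0.6,-1.2,0],"spin": 0,"jaw": 0.1},
    {"translation": [-1.6,-3.5,0],"spin": 0,"jaw": 0.1},
    {"translation": [-3,-6.5,0],"spin": 0,"jaw": 0.1},
    {"translation": [-4.4,-9.5,0],"spin": 0,"jaw": 0.1},
    {"translation": [-6,-12.5,0],"spin": 0,"jaw": 0.1}
  ]
}}

```text
time: 15.0
tool_pos: [0.6242, 0.033, 0.1704]
tool_rot: [3.142, -0.003, -3.137]
contact_force: [-0.6, -0.1, 0.4]
opening: 0.0239
grip_force: 12.0
```

Request:
{"method": "send_rows", "body": {
  "targets": [
    {"translation": [-1.4,-3,0],"spin": 0,"jaw": 0.1},
    {"translation": [-2.8,-6,0],"spin": 0,"jaw": 0.1},
    {"translation": [-4,-8.6,0],"spin": 0,"jaw": 0.1},
    {"translation": [-4.8,-10.5,0],"spin": 0,"jaw": 0.1},
    {"translation": [-5.2,-11.2,0],"spin": 0,"jaw": 0.1}
  ]
}}

```text
time: 15.5
tool_pos: [0.6764, -0.08, 0.1698]
tool_rot: [3.142, -0.003, -3.14]
contact_force: [-0.2, 1.3, -0.3]
opening: 0.0241
grip_force: 12.0
```

Request:
{"method": "send_rows", "body": {
  "targets": [
    {"translation": [0,0,0],"spin": 0,"jaw": 0.1},
    {"translation": [0,0,2],"spin": 0,"jaw": 0.1},
    {"translation": [0,0,5],"spin": 0,"jaw": 0.1},
    {"translation": [0,0,8],"spin": 0,"jaw": 0.1},
    {"translation": [0,0,9],"spin": 0,"jaw": 0.1}
  ]
}}

```text
time: 16.0
tool_pos: [0.6741, -0.0751, 0.078]
tool_rot: [3.14, -0.007, -3.138]
contact_force: [-1.9, -0.6, -0.5]
opening: 0.024
grip_force: 12.0
```

Request:
{"method": "send_rows", "body": {
  "targets": [
    {"translation": [0,0,0],"spin": 0,"jaw": 0.1},
    {"translation": [0,0,0.5],"spin": 0,"jaw": 0.1},
    {"translation": [0,0,1],"spin": 0,"jaw": 0.1},
    {"translation": [0,0,1.5],"spin": 0,"jaw": 0.1},
    {"translation": [0,0,1.5],"spin": 0,"jaw": 0.1}
  ]
}}

```text
time: 16.5
tool_pos: [0.6764, -0.0769, 0.0664]
tool_rot: [3.141, -0.001, -3.14]
contact_force: [-0.2, 0.3, -0.2]
opening: 0.0244
grip_force: 12.0
```

Request:
{"method": "send_rows", "body": {
  "targets": [
    {"translation": [0,0,0.5],"spin": 0,"jaw": 0.1},
    {"translation": [0,0,1],"spin": 0,"jaw": 0.1},
    {"translation": [0,0,1.5],"spin": 0,"jaw": 0.1},
    {"translation": [0,0,1.6],"spin": 0,"jaw": 0.1},
    {"translation": [0,0,1.6],"spin": 0,"jaw": 0.1}
  ]
}}

```text
time: 17.0
tool_pos: [0.6765, -0.0769, 0.0503]
tool_rot: [3.141, -0.001, -3.14]
contact_force: [-0.6, 0.2, 0.5]
opening: 0.0241
grip_force: 12.0
```

Request:
{"method": "send_rows", "body": {
  "targets": [
    {"translation": [0,0,0.15],"spin": 0,"jaw": 0.1},
    {"translation": [0,0,0.3],"spin": 0,"jaw": 0.1},
    {"translation": [0,0,0.3],"spin": 0,"jaw": 0.35},
    {"translation": [0,0,0.3],"spin": 0,"jaw": 0.5},
    {"translation": [0,0,0.3],"spin": 0,"jaw": 0.5}
  ]
}}

```text
time: 17.5
tool_pos: [0.6766, -0.0769, 0.0477]
tool_rot: [3.141, -0.0, -3.14]
contact_force: [0.6, 0.9, -0.3]
opening: 0.0431
grip_force: 0.0
```

Request:
{"method": "send_rows", "body": {
  "targets": [
    {"translation": [0,0,0],"spin": 0,"jaw": 0.5},
    {"translation": [0,0,-3],"spin": 0,"jaw": 0.5},
    {"translation": [0,0,-7],"spin": 0,"jaw": 0.5},
    {"translation": [0,0,-10],"spin": 0,"jaw": 0.5},
    {"translation": [0,0,-11],"spin": 0,"jaw": 0.5}
  ]
}}

```text
time: 18.0
tool_pos: [0.6783, -0.0773, 0.1619]
tool_rot: [-3.14, 0.006, -3.14]
contact_force: [0.5, -0.2, 0.7]
opening: 0.0458
grip_force: 0.0
```

Request:
{"method": "send_rows", "body": {
  "targets": [
    {"translation": [-0.4,3,0],"spin": 0,"jaw": 0.5},
    {"translation": [-1,6,0],"spin": 0,"jaw": 0.5},
    {"translation": [-1.5,9,0],"spin": 0,"jaw": 0.5},
    {"translation": [-2,12,0],"spin": 0,"jaw": 0.5},
    {"translation": [-2.2,13.6,0],"spin": 0,"jaw": 0.5}
  ]
}}

```text
time: 18.5
tool_pos: [0.698, 0.0617, 0.1564]
tool_rot: [3.141, -0.002, -3.138]
contact_force: [0.0, -1.1, 0.2]
opening: 0.046
grip_force: 0.0
```

Request:
{"method": "send_rows", "body": {
  "targets": [
    {"translation": [0,0,0],"spin": 0,"jaw": 0.5},
    {"translation": [0,0,0],"spin": 0,"jaw": 0.5},
    {"translation": [0,0,0],"spin": 0,"jaw": 0.5},
    {"translation": [0,0,0],"spin": 0,"jaw": 0.5},
    {"translation": [0,0,0],"spin": 0,"jaw": 0.5}
  ]
}}

```text
time: 19.0
tool_pos: [0.6984, 0.0579, 0.1578]
tool_rot: [-3.142, 0.0, -3.141]
contact_force: [-1.4, 0.8, -0.2]
opening: 0.046
grip_force: 0.0
```

Run:
```python
from h import *
from cell import *
p,d=read_camera('side'); s=monitor.observe();print(s['time'],s['tool_pos'])
cv2.imwrite('pics/s5.png',p[100:400,180:580,::-1].repeat(2,0).repeat(2,1))
```

```text
19.05 [0.6984208  0.05816691 0.15782089]
```

View pics/s5.png

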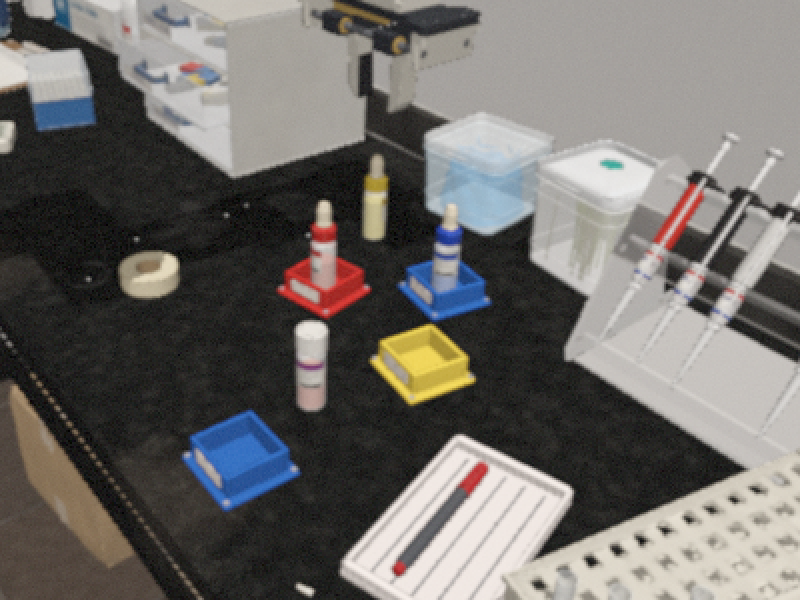

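The red bottle (323,245) and the blue bottle (447,250) stand in their bays, and the gripper is above the yellow one (375,200).

Request:
{"method": "send_rows", "body": {
  "targets": [
    {"translation": [0,0,3],"spin": 0,"jaw": 0.5},
    {"translation": [0,0,6],"spin": 0,"jaw": 0.5},
    {"translation": [0,0,9],"spin": 0,"jaw": 0.5},
    {"translation": [0,0,11],"spin": 0,"jaw": 0.5},
    {"translation": [0,0,11.6],"spin": 0,"jaw": 0.5}
  ]
}}

```text
time: 19.55
tool_pos: [0.6968, 0.0588, 0.0388]
tool_rot: [3.141, -0.005, -3.14]
contact_force: [-0.0, -0.7, 0.1]
opening: 0.0461
grip_force: 0.0
```

Request:
{"method": "send_rows", "body": {
  "targets": [
    {"translation": [0,0,0],"spin": 0,"jaw": 0.4},
    {"translation": [0,0,0],"spin": 0,"jaw": 0.3},
    {"translation": [0,0,0],"spin": 0,"jaw": 0.2},
    {"translation": [0,0,0],"spin": 0,"jaw": 0.1},
    {"translation": [0,0,0],"spin": 0,"jaw": 0.1}
  ],
  "force": 12
}}

```text
time: 20.05
tool_pos: [0.6993, 0.059, 0.0434]
tool_rot: [-3.142, 0.003, -3.14]
contact_force: [0.4, -0.3, 5.2]
opening: 0.0241
grip_force: 12.0
```

Request:
{"method": "send_rows", "body": {
  "targets": [
    {"translation": [0,0,-1],"spin": 0,"jaw": 0.1},
    {"translation": [0,0,-4],"spin": 0,"jaw": 0.1},
    {"translation": [0,0,-8],"spin": 0,"jaw": 0.1},
    {"translation": [0,0,-12],"spin": 0,"jaw": 0.1},
    {"translation": [0,0,-13],"spin": 0,"jaw": 0.1}
  ]
}}

```text
time: 20.55
tool_pos: [0.7005, 0.0592, 0.1783]
tool_rot: [-3.141, 0.009, -3.14]
contact_force: [0.5, -0.2, 0.4]
opening: 0.0241
grip_force: 12.0
```

Request:
{"method": "send_rows", "body": {
  "targets": [
    {"translation": [0.6,-1.2,0],"spin": 0,"jaw": 0.1},
    {"translation": [1.8,-3.2,0],"spin": 0,"jaw": 0.1},
    {"translation": [3.4,-6,0],"spin": 0,"jaw": 0.1},
    {"translation": [5,-8.8,0],"spin": 0,"jaw": 0.1},
    {"translation": [6.6,-11.5,0],"spin": 0,"jaw": 0.1}
  ]
}}

```text
time: 21.05
tool_pos: [0.6301, -0.0575, 0.1692]
tool_rot: [3.141, -0.005, -3.14]
contact_force: [0.5, -1.3, -0.1]
opening: 0.024
grip_force: 12.0
```

Request:
{"method": "send_rows", "body": {
  "targets": [
    {"translation": [1.5,-2.6,0],"spin": 0,"jaw": 0.1},
    {"translation": [3,-5.2,0],"spin": 0,"jaw": 0.1},
    {"translation": [4.4,-7.5,0],"spin": 0,"jaw": 0.1},
    {"translation": [5.4,-9.2,0],"spin": 0,"jaw": 0.1},
    {"translation": [5.7,-9.8,0],"spin": 0,"jaw": 0.1}
  ]
}}

```text
time: 21.55
tool_pos: [0.5732, -0.1559, 0.1698]
tool_rot: [3.14, -0.004, 3.141]
contact_force: [0.1, 0.3, -0.3]
opening: 0.0242
grip_force: 12.0
```

Request:
{"method": "send_rows", "body": {
  "targets": [
    {"translation": [0,0,0],"spin": 0,"jaw": 0.1},
    {"translation": [0,0,2],"spin": 0,"jaw": 0.1},
    {"translation": [0,0,5],"spin": 0,"jaw": 0.1},
    {"translation": [0,0,8],"spin": 0,"jaw": 0.1},
    {"translation": [0,0,9],"spin": 0,"jaw": 0.1}
  ]
}}

```text
time: 22.05
tool_pos: [0.5741, -0.1522, 0.0781]
tool_rot: [3.139, -0.006, -3.139]
contact_force: [-0.7, 0.5, 0.8]
opening: 0.0243
grip_force: 12.0
```

Request:
{"method": "send_rows", "body": {
  "targets": [
    {"translation": [0,0,0],"spin": 0,"jaw": 0.1},
    {"translation": [0,0,0.5],"spin": 0,"jaw": 0.1},
    {"translation": [0,0,1],"spin": 0,"jaw": 0.1},
    {"translation": [0,0,1.5],"spin": 0,"jaw": 0.1},
    {"translation": [0,0,1.5],"spin": 0,"jaw": 0.1}
  ]
}}

```text
time: 22.55
tool_pos: [0.5757, -0.154, 0.0665]
tool_rot: [3.141, -0.0, -3.14]
contact_force: [-0.1, -0.8, -0.6]
opening: 0.0239
grip_force: 12.0
```

Request:
{"method": "send_rows", "body": {
  "targets": [
    {"translation": [0,0,0.5],"spin": 0,"jaw": 0.1},
    {"translation": [0,0,1],"spin": 0,"jaw": 0.1},
    {"translation": [0,0,1.5],"spin": 0,"jaw": 0.1},
    {"translation": [0,0,1.7],"spin": 0,"jaw": 0.1},
    {"translation": [0,0,1.8],"spin": 0,"jaw": 0.1}
  ]
}}

```text
time: 23.05
tool_pos: [0.5757, -0.1541, 0.0484]
tool_rot: [3.141, -0.0, -3.14]
contact_force: [-1.4, 0.4, 4.2]
opening: 0.0241
grip_force: 12.0
```

Request:
{"method": "send_rows", "body": {
  "targets": [
    {"translation": [0,0,0.1],"spin": 0,"jaw": 0.1},
    {"translation": [0,0,0.1],"spin": 0,"jaw": 0.2},
    {"translation": [0,0,0.1],"spin": 0,"jaw": 0.35},
    {"translation": [0,0,0.1],"spin": 0,"jaw": 0.5},
    {"translation": [0,0,0.1],"spin": 0,"jaw": 0.5}
  ]
}}

```text
time: 23.55
tool_pos: [0.5758, -0.1541, 0.0476]
tool_rot: [3.141, -0.0, -3.14]
contact_force: [0.5, 0.5, 0.2]
opening: 0.0431
grip_force: 0.0
```

Request:
{"method": "send_rows", "body": {
  "targets": [
    {"translation": [0,0,0],"spin": 0,"jaw": 0.5},
    {"translation": [0,0,-3],"spin": 0,"jaw": 0.5},
    {"translation": [0,0,-7],"spin": 0,"jaw": 0.5},
    {"translation": [0,0,-11],"spin": 0,"jaw": 0.5},
    {"translation": [0,0,-14],"spin": 0,"jaw": 0.5}
  ]
}}

```text
time: 24.05
tool_pos: [0.5763, -0.1543, 0.1903]
tool_rot: [-3.141, 0.002, -3.14]
contact_force: [0.7, 0.2, -0.4]
opening: 0.0463
grip_force: 0.0
```

Request:
{"method": "send_rows", "body": {
  "targets": [
    {"translation": [3,5,0],"spin": 0,"jaw": 0.5},
    {"translation": [5,9,0],"spin": 0,"jaw": 0.5},
    {"translation": [7,13,0],"spin": 0,"jaw": 0.5},
    {"translation": [9,17,0],"spin": 0,"jaw": 0.5},
    {"translation": [11,21,0],"spin": 0,"jaw": 0.5}
  ]
}}

```text
time: 24.55
tool_pos: [0.4643, 0.0571, 0.1878]
tool_rot: [3.141, 0.0, -3.14]
contact_force: [0.8, 0.5, -0.8]
opening: 0.0459
grip_force: 0.0
```

Request:
{"method": "send_rows", "body": {
  "targets": [
    {"translation": [0,4.5,0],"spin": 0,"jaw": 0.5},
    {"translation": [0,9,0],"spin": 0,"jaw": 0.5},
    {"translation": [0,13,0],"spin": 0,"jaw": 0.5},
    {"translation": [0,17,0],"spin": 0,"jaw": 0.5},
    {"translation": [0,20,0],"spin": 0,"jaw": 0.5}
  ]
}}

```text
time: 25.05
tool_pos: [0.4646, 0.258, 0.1878]
tool_rot: [3.141, 0.0, -3.138]
contact_force: [0.7, -0.8, -0.1]
opening: 0.0463
grip_force: 0.0
```

Run:
```python
from h import *
from cell import *
p,d=read_camera('top'); t=cloud('top',d); s=monitor.observe();print(s['time'],s['tool_pos'])
T={'blue':(.6772,-.078),'yel':(.5759,-.154),'red':(.5843,-.0003),'white':(.4714,-.1287),'tape':(.4504,.1228)}
for k,c in T.items():
    m=(np.hypot(t[...,0]-c[0],t[...,1]-c[1])<.05)&(t[...,2]<.12); z=t[m][:,2].max(); q=m&(t[...,2]>z-.012)
    print(k,t[q].mean(0).round(4),z.round(3),'off mm',((t[q].mean(0)[:2]-c)*1000).round(1))
m=(p.max(-1)<110)|((p[...,0]>140)&(p[...,1]<60)); m&=(np.hypot(t[...,0]-.47,t[...,1]+.31)<.07)&(t[...,2]>.009)&(t[...,2]<.03)
print('marker',m.sum(),rect(t[m][:,:2]),np.median(t[m][:,2]))
cv2.imwrite('pics/t6.png',p[120:360,200:520,::-1].repeat(2,0).repeat(2,1))
```

```text
25.1 [0.46449962 0.26131424 0.18775285]
blue [ 0.6759 -0.0762  0.1002] 0.105 off mm [-1.3  1.8]
yel [ 0.5757 -0.1529  0.0998] 0.106 off mm [-0.2  1.1]
red [ 5.823e-01 -1.000e-04  1.005e-01] 0.105 off mm [-2.   0.2]
white [ 0.4715 -0.1287  0.0762] 0.08 off mm [ 0.1 -0. ]
tape [0.4501 0.1226 0.0185] 0.024 off mm [-0.3 -0.2]
marker 299 (array([ 475. , -323.2]), array([122.2,  73.1]), 16.4) 0.014151143752553219
```

View pics/t6.png

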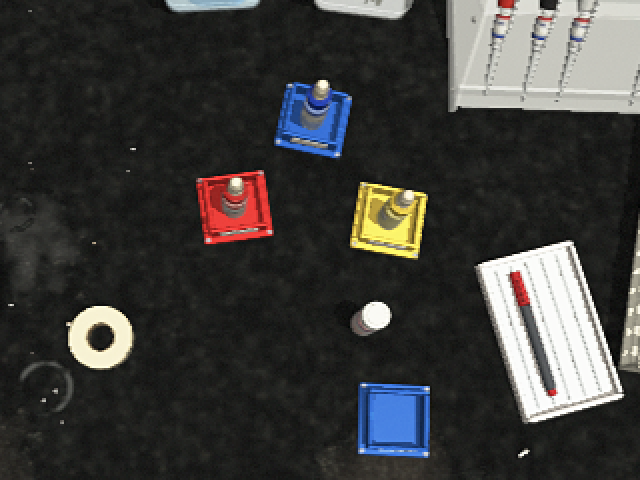

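All three bottles stand in their bays: blue (318,105), red (235,195), yellow (400,208). The marker (534,333) is inside the tray, and the white bottle and tape have not moved.

```bash
python3 -c "
from cell import job
print(job.hand_in())"
```

```text
the job is handed in; nothing more can be done
None
```

The job is handed in at about 25 s: the last top picture showed each coloured bottle upright within about 3 mm of its bay centre, the marker lengthwise in the pen tray, and the white bottle and tape unmoved; no verdict was returned.

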